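# Stir the ceramic beads in the steel beaker

## Robot

A 7-joint arm with a two-finger parallel gripper is mounted at the origin on a cart in front of the work surface, level with it; the furniture and walls round the work are solid. World frame = base frame: x ahead of the robot, y to its left, z up, the work surface at z = 0. Lengths are in m, angles in rad, forces in N, time in s.
With the tool pointing down it reaches from about 0.35 to 0.9 m from the base axis. Payload 8.1 kg.
Tool frame: the origin (TCP) lies on the centre line of the jaws, within the pads' length; the fingertips stand 17 mm ahead of it and the grasp point (between the pads) lies 2 mm behind it; z points along the fingers, y is the direction in which the jaws open and shut (so a half turn about z gives the same grasp; the last joint's range is limited). The gripper opens to 92 mm and grips with 3 to 60 N. Pads are 19 mm wide; open, the fingers measure 130 mm over their backs; the gripper's body (75 mm by 190 mm) begins 47 mm behind the grasp point.
Start: joints at [1.036, 0.434, 0.025, 1.573, -0.012, 1.134, -0.075], TCP at [0.262, -0.568, 0.244] pointing down, gripper open.
Joint ranges: [-2.62, 2.62], [-0.44, 2.09], [-1.27, 1.32], [0.08, 2.57], [-1.32, 4.46], [0.12, 2], [-2.74, 2.74]. Speed limits (rad/s): [2.22, 2.22, 3.01, 3.01, 3.14, 3.14, 3.14].

## Interface

Orientations are given as a rotation vector (axis times angle).
In Python, from cell import arm gives the robot as it stands.
- The arm moves only by the shell command python3 -m creep 'ROWS' [FORCE]. ROWS is JSON, a list that holds one entry, the list of rows, each a list of 7 numbers: the shift along the world's x, y, z in cm, then the turn, a rotation vector about the world's x, y, z in degrees, then the opening, from -1 (shut) to 1 (fully open), so that 0 is half open. In form: [[[tx, ty, tz, ax, ay, az, jaw], ...]]. A call has 1 to 5 rows; each row is the pose to reach, as a shift and turn from the pose commanded when the call began; what a row does not reach only later rows make up. A row lasts 1/10 s, in which the tool goes at most 50 mm and 8.59 degrees, less where a joint would pass 70% of its speed; a pose out of reach is approached as far as the arm can. A call with a gripper value outside its range is refused whole. The fingers move at their own pace and stop on an object; FORCE is the grip in N (left out, the last holds). Time passes only in rows, so rows that repeat a pose let the fingers close. It gives the time, the measured TCP pose, the force and the opening at its end, in the units of the state.
- arm.observe(): the state, without advancing time (a new reading comes with each control period).
- arm.get_image(name): name is "scene" or "top" or "wrist"; returns the picture (480x640x3 uint8, red, green, blue); there is no depth.
- arm.camera_model(name): a dict with "vfov" (degrees; the focal length in pixels is half the picture's height over the tangent of half this angle, whatever the lens; pixels are square), "cx", "cy" (the principal point, pixels), "k1" (the pictures are not rectified: a ray, as slopes to the right and down, at radius r is drawn at 1 + k1 r^2 times it, then the intrinsics apply), "cam_to_world" (4x4, takes a point from camera to world coordinates); the wrist camera has in their place "T_tool_cam" (4x4, takes a point from camera to tool coordinates, whose origin is the TCP and whose axes are the flange's). Camera axes: x right, y down, z forward; pixel columns grow to the right and rows downward; lengths in m; the calibration is good to about 2 mm. A picture is of the moment at which its call begins: read the wrist's pose just before it. camera_model takes no time and is no camera call.
- arm.sign_off(): hands the job in, once; it reports no verdict.
The state is a dict: "clock": time; "joints": joint angles; "dq": joint speeds; "joint_efforts": joint torques, N m; "position": TCP position; "ee_rot": TCP orientation; "force": force on the tool from outside, world axes, zero at the start; "ft_torque": the same for the moment, N m; "width": opening from 0.0 (shut) to 1.0 (fully open).
Only numpy, scipy, OpenCV 4.12 (cv2) and the standard library are available. Lean on these libraries where they do the work, as an engineer would, in place of code of your own. Each camera call takes 0.05 s, during which the arm holds its last target.

## Task

Take the stirring rod out of its grey block and stir the ceramic beads in the steel beaker with it: at least two full turns, anticlockwise seen from above, with the rod's end down among the beads and about half-way between the middle of the beaker and its wall. Then let go of the rod and leave it standing in the beaker, leaning on the rim, with all the beads still inside and the beaker upright where it stood.

Things in the scene. Friction and masses are not known exactly. Their poses are not given: they have to be found in the camera images.
- rod_grip (a point): Stirring rod: straight white round plastic rod, 10 mm thick, with a round wooden handle 18 mm thick and 63 mm long at its upper end; 195 mm long overall, 40 g. It starts upright in the only hole of a grey plastic block (70 x 70 mm, 60 mm high, fixed to the bench; hole 13 mm wide and 50 mm deep), so the rod's lower end is 10 mm above the bench. This point is the middle of the handle on the rod's axis, 163 mm above the rod's lower end; z points up along the rod.
- rod_tip (a point): The rod's lower end, on its axis, 163 mm below the middle of the handle.
- beaker_floor (a point): Open round steel beaker that has the six beads in it (an identical one is empty): 102 mm wide outside, 96 mm inside, 110 mm high, inner floor 4 mm above the bench, 1 kg, loose on the bench. This point is the centre of its inner floor; z points up. When upright, the rim is 106 mm above this point.
- bead0_center (a point): Centre of one of six identical loose white ceramic beads on the beaker's floor: barrel-shaped, 18 mm wide and 14 mm high, 12 g. They start in a ring about 25 mm from the beaker's centre, which leaves the middle free.
- bead1_center (a point): Centre of one of six identical loose white ceramic beads on the beaker's floor: barrel-shaped, 18 mm wide and 14 mm high, 12 g. See bead0.
- bead2_center (a point): Centre of one of six identical loose white ceramic beads on the beaker's floor: barrel-shaped, 18 mm wide and 14 mm high, 12 g. See bead0.
- bead3_center (a point): Centre of one of six identical loose white ceramic beads on the beaker's floor: barrel-shaped, 18 mm wide and 14 mm high, 12 g. See bead0.
- bead4_center (a point): Centre of one of six identical loose white ceramic beads on the beaker's floor: barrel-shaped, 18 mm wide and 14 mm high, 12 g. See bead0.
- bead5_center (a point): Centre of one of six identical loose white ceramic beads on the beaker's floor: barrel-shaped, 18 mm wide and 14 mm high, 12 g. See bead0.
Mind the look-alikes: they are no part of the job. What is shaped like the part that bears rod_grip but turquoise is not meant.

How it is judged:
By the outcome, as a careful person would: the job done as asked, in the order asked, and still so for the second after the job is handed in, with the robot touching nothing.
It also fails if it takes over 58 s, if anything falls off the work surface, if the arm or the gripper's body presses on something with over 40 N, if the wrist force passes 120 N, or if a joint passes its speed limit or range.

## Working session

There is one attempt and no reset: what is moved stays moved. The work goes in short steps, Python scripts to look and compute and a shell command to move; the robot and the scene stay as the last step left them, time stands still between calls to the robot, and variables do not carry over. Pictures are saved under pics/ and viewed, and the job is handed in when it is done.

```bash
ls; mkdir -p pics
python3 - <<'E'
from cell import arm
import cv2, numpy as np
print(arm.observe())
for n in ("scene","top","wrist"):
    im=arm.get_image(n); cv2.imwrite(f"pics/{n}0.png",im[:,:,::-1]); 
    m=arm.camera_model(n); print(n,{k:(np.round(v,4).tolist()) for k,v in m.items()})
E
```

```text
pics
{'clock': 0.0, 'joints': array([ 1.03641873,  0.43519397,  0.02498515,  1.57412459, -0.01156394,
        1.13397928, -0.07508512]), 'dq': array([-8.07238083e-06, -5.87122145e-04,  1.74843217e-03,  2.67877829e-03,
        4.71587489e-04, -2.05413458e-04,  2.89089542e-05]), 'joint_efforts': array([-2.25000469e-03, -6.67863035e+01,  9.83824655e-01, -3.14453673e+01,
       -6.06317958e-02,  4.31804080e-02,  1.49003895e-04]), 'position': array([ 0.26128032, -0.56722378,  0.24295249]), 'ee_rot': array([-3.06723975e+00, -6.72583903e-01,  7.95888537e-04]), 'force': array([-0.60832876,  0.61056708,  0.19910089]), 'ft_torque': array([ 0.01368802, -0.00488321, -0.02556621]), 'width': 1.0036828794670805}
scene {'vfov': 56.2823, 'cx': 321.3485, 'cy': 243.4387, 'k1': -0.0435, 'cam_to_world': [[-0.7766, -0.2839, 0.5623, 0.0716], [-0.6299, 0.3562, -0.6901, 0.4234], [-0.0043, -0.8902, -0.4555, 0.5049], [0.0, 0.0, 0.0, 1.0]]}
top {'vfov': 50.7245, 'cx': 322.779, 'cy': 239.8319, 'k1': -0.1128, 'cam_to_world': [[0.0106, -0.9888, 0.1488, 0.4221], [-0.9999, -0.0089, 0.0117, -0.1751], [-0.0102, -0.1489, -0.9888, 0.9628], [0.0, 0.0, 0.0, 1.0]]}
wrist {'vfov': 61.621, 'cx': 313.0628, 'cy': 237.5462, 'k1': 0.0222, 'T_tool_cam': [[0.0005, -0.9655, -0.2604, 0.0702], [1.0, 0.0004, 0.0004, -0.0009], [-0.0003, -0.2604, 0.9655, -0.1419], [0.0, 0.0, 0.0, 1.0]]}
```

View pics/scene0.png

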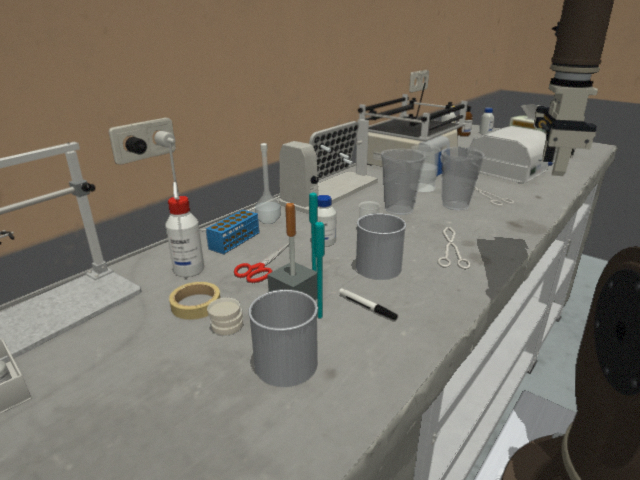

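View pics/top0.png

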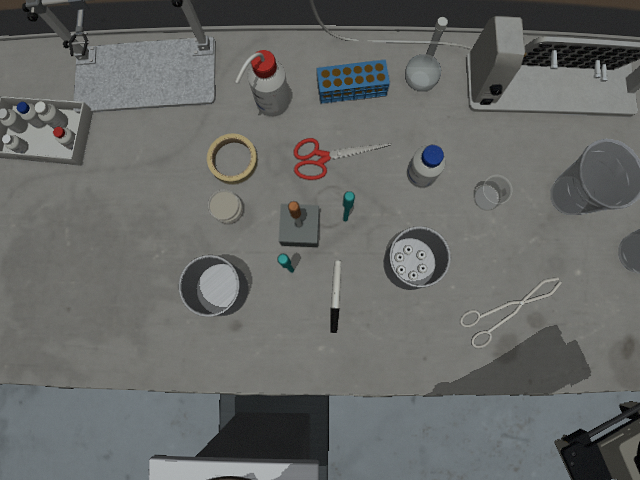

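View pics/wrist0.png

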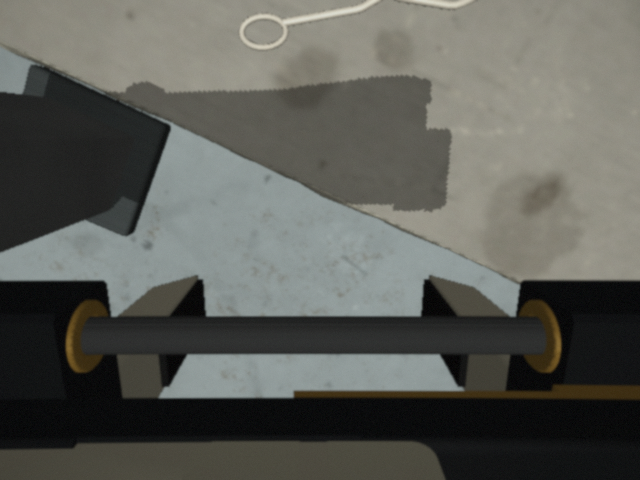

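The pictures show these rod candidates in the top view: an orange-brown wooden handle in the grey block at (295,210), and turquoise uprights at (348,200) and (285,262). The beaker with beads is at (418,258), and the empty look-alike is at (210,286). I choose the wooden handle and the beaded beaker, and will check both in a crop and measure them.

```bash
cat > h.py <<'E'
import numpy as np, cv2
from cell import arm
from scipy.spatial.transform import Rotation as R
def ray(n,uv,pose=None):
    m=arm.camera_model(n); f=240/np.tan(np.radians(m['vfov'])/2)
    K=np.array([[f,0,m['cx']],[0,f,m['cy']],[0,0,1.]])
    # drawn = s*(1+k1 r^2): OpenCV radial model
    p=cv2.undistortPoints(np.array(uv,float).reshape(-1,1,2),K,np.array([m['k1'],0,0,0.])).reshape(-1,2)
    if n=='wrist':
        T=np.eye(4);T[:3,:3]=R.from_rotvec(pose[1]).as_matrix();T[:3,3]=pose[0];T=T@np.array(m['T_tool_cam'])
    else: T=np.array(m['cam_to_world'])
    d=np.c_[p,np.ones(len(p))]@T[:3,:3].T
    return T[:3,3],d
def onz(n,uv,z,pose=None):
    o,d=ray(n,uv,pose); return o+d*((z-o[2])/d[:,2])[:,None]
def proj(n,P,pose=None):
    m=arm.camera_model(n); f=240/np.tan(np.radians(m['vfov'])/2)
    if n=='wrist':
        T=np.eye(4);T[:3,:3]=R.from_rotvec(pose[1]).as_matrix();T[:3,3]=pose[0];T=T@np.array(m['T_tool_cam'])
    else: T=np.array(m['cam_to_world'])
    W=np.linalg.inv(T); K=np.array([[f,0,m['cx']],[0,f,m['cy']],[0,0,1.]])
    return cv2.projectPoints(np.array(P,float).reshape(-1,1,3),cv2.Rodrigues(W[:3,:3])[0],W[:3,3],K,np.array([m['k1'],0,0,0.]))[0].reshape(-1,2)
def tri(a,b):
    (o1,d1),(o2,d2)=[(o,d[0]/np.linalg.norm(d[0])) for o,d in (ray(*a),ray(*b))]
    s=np.linalg.lstsq(np.c_[d1,-d2],o2-o1,rcond=None)[0]
    p,q=o1+s[0]*d1,o2+s[1]*d2
    return (p+q)/2,np.linalg.norm(p-q)
E
python3 - <<'E'
import cv2
a=cv2.imread('pics/top0.png'); s=cv2.imread('pics/scene0.png')
c1=cv2.resize(a[170:330,170:470],None,fx=2.6,fy=2.6,interpolation=cv2.INTER_CUBIC)
c2=cv2.resize(s[180:330,230:430],None,fx=4,fy=4,interpolation=cv2.INTER_CUBIC)
cv2.imwrite('pics/c1.png',c1);cv2.imwrite('pics/c2.png',c2)
E
```

```text
(no output)
```

View pics/c1.png

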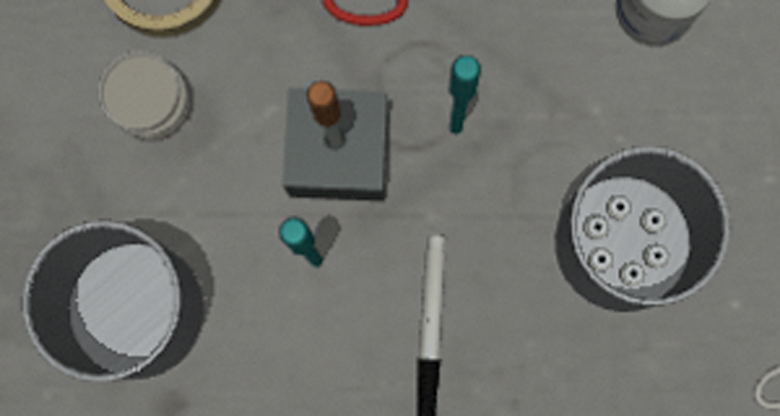

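View pics/c2.png

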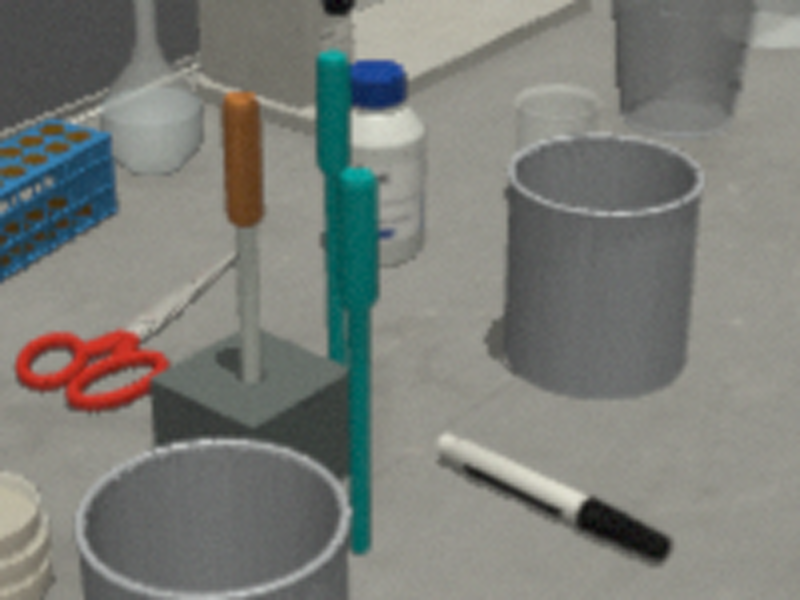

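The crops confirm it: the wooden handle (crop 1 at (321,95)) is in the grey block, two turquoise rods stand free beside it, and six ringed beads are in the right-hand beaker. Next I measure.

Run:
```python
from h import *
np.set_printoptions(precision=4,suppress=True)
a=cv2.imread('pics/top0.png'); s=cv2.imread('pics/scene0.png')
def blob(im,lo,hi,roi):
    m=cv2.inRange(cv2.cvtColor(im,cv2.COLOR_BGR2HSV),lo,hi); z=np.zeros_like(m); x0,y0,x1,y1=roi; z[y0:y1,x0:x1]=m[y0:y1,x0:x1]
    c=max(cv2.findContours(z,cv2.RETR_EXTERNAL,cv2.CHAIN_APPROX_NONE)[0],key=cv2.contourArea)
    return cv2.boundingRect(c),cv2.minAreaRect(c)
print('wood top',blob(a,(5,90,60),(20,255,255),(270,190,320,240)),'scene',blob(s,(5,90,60),(20,255,255),(275,195,305,245)))
cand={'rod':((293.5,204.6),(290.3,204.5)),'turqA':((349.2,195.5),(313.3,194.6)),'turqB':((283.5,257.7),(319.8,223.8))}
for k,(t,sc) in cand.items():
    print(k,'tri',tri(('top',t),('scene',sc)),'top@.205',onz('top',t,.205)[0],'scene@.205',onz('scene',sc,.205)[0])
# rod shaft at block top z=.06
print('shaft@.06 top',onz('top',(170+335/2.6,170+146/2.6),.06),'scene',onz('scene',(230+250/4,180+379/4),.06))
# block corners z=.06
cb=np.array([(288,88),(389,92),(385,191),(285,187)])/2.6+170
print('block',onz('top',cb,.06), onz('top',cb,.06).mean(0))
# beaded beaker rim
for off,name in (((557,228),(727,225),(645,147),(650,304)),'beads'),(((24,300),(180,300),(100,221),(105,380)),'empty'):
    p=onz('top',np.array(off)/2.6+170,.11); print(name,p, 'c', (p[0]+p[1])/2,(p[2]+p[3])/2)
bd=np.array([(620,207),(654,220),(657,256),(633,273),(601,260),(597,227)])/2.6+170
p=onz('top',bd,.018);print('beads',p,p.mean(0))
```

```text
wood top ((288, 201, 11, 11), ((293.20001220703125, 206.1000213623047), (9.803058624267578, 9.803059577941895), 71.56504821777344)) scene ((286, 203, 10, 34), ((290.1189880371094, 219.4752197265625), (33.17347717285156, 8.832938194274902), 87.70938873291016))
rod tri (array([ 0.5897, -0.1216,  0.2006]), np.float64(0.003918959060860176)) top@.205 [ 0.5904 -0.1207  0.205 ] scene@.205 [ 0.58   -0.1141  0.205 ]
turqA tri (array([ 0.6077, -0.2076,  0.1894]), np.float64(0.003392077382483609)) top@.205 [ 0.6053 -0.206   0.205 ] scene@.205 [ 0.5795 -0.1769  0.205 ]
turqB tri (array([ 0.5088, -0.1068,  0.1907]), np.float64(0.003073095972353768)) top@.205 [ 0.5084 -0.1072  0.205 ] scene@.205 [ 0.4873 -0.0831  0.205 ]
shaft@.06 top [[ 0.5827 -0.1208  0.06  ]] scene [[ 0.581  -0.1138  0.06  ]]
block [[ 0.6238 -0.087   0.06  ]
 [ 0.6214 -0.158   0.06  ]
 [ 0.5513 -0.156   0.06  ]
 [ 0.5535 -0.0865  0.06  ]] [ 0.5875 -0.1219  0.06  ]
beads [[ 0.5208 -0.2695  0.11  ]
 [ 0.5236 -0.3813  0.11  ]
 [ 0.575  -0.3281  0.11  ]
 [ 0.4717 -0.3297  0.11  ]] c [ 0.5222 -0.3254  0.11  ] [ 0.5233 -0.3289  0.11  ]
empty [[ 0.4698  0.0786  0.11  ]
 [ 0.4713 -0.0246  0.11  ]
 [ 0.5225  0.0302  0.11  ]
 [ 0.4189  0.0228  0.11  ]] c [0.4706 0.027  0.11  ] [0.4707 0.0265 0.11  ]
beads [[ 0.5471 -0.3256  0.018 ]
 [ 0.5378 -0.3502  0.018 ]
 [ 0.5117 -0.352   0.018 ]
 [ 0.4993 -0.3344  0.018 ]
 [ 0.5085 -0.3114  0.018 ]
 [ 0.5324 -0.3087  0.018 ]] [ 0.5228 -0.3304  0.018 ]
```

```bash
python3 -m creep '[[[26,24,5,0,0,-57,0],[26,24,5,0,0,-57,0],[26,24,5,0,0,-57,0],[26,24,5,0,0,-57,0],[26,24,5,0,0,-57,0]]]' 50
cat > g.py <<'E'
from h import *
np.set_printoptions(precision=4,suppress=True)
def st():
    o=arm.observe(); Rm=R.from_rotvec(o['ee_rot']).as_matrix()
    print('t',round(o['clock'],2),'p',o['position'],'x',Rm[:,0],'y',Rm[:,1],'z',Rm[:,2],'q',o['joints'],'F',o['force'],'w',round(o['width'],3)); return o
E
python3 -c "from g import *; st()"
```

```text
clock: 0.65
position: [0.4399, -0.4026, 0.2779]
ee_rot: [-3.105, 0.477, 0.001]
force: [0.9, -0.5, 0.2]
width: 0.614
t 0.65 p [ 0.4399 -0.4026  0.2779] x [ 0.9538 -0.3003 -0.0004] y [-0.3003 -0.9538 -0.0001] z [-0.0003  0.0002 -1.    ] q [ 0.5711  0.3614  0.1119  1.6028 -0.0427  1.1801 -1.1837] F [ 0.9289 -0.5143  0.2078] w 0.614
```

```bash
python3 -m creep '[[[7.5,7,1,0,0,-14,0],[7.5,7,1,0,0,-14,0],[7.5,7,1,0,0,-14,0],[7.5,7,1,0,0,-14,0]]]' 50
python3 - <<'E'
from g import *
o=st(); im=arm.get_image('wrist'); cv2.imwrite('pics/w1.png',im[:,:,::-1])
E
```

```text
clock: 1.05
position: [0.5153, -0.3322, 0.2874]
ee_rot: [-3.028, 0.835, 0.001]
force: [-0.5, -0.3, -1.0]
width: 0.501
t 1.05 p [ 0.5153 -0.3322  0.2874] x [ 0.8586 -0.5127 -0.0006] y [-0.5127 -0.8586 -0.0003] z [-0.0003  0.0006 -1.    ] q [ 0.3948  0.3836  0.13    1.5469 -0.0522  1.2151 -1.5755] F [-0.5305 -0.2974 -0.9974] w 0.501
```

View pics/w1.png

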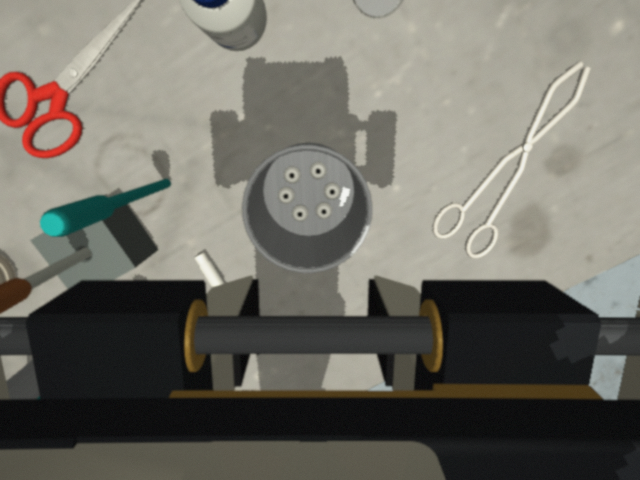

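The wrist picture shows the beaded beaker with its rim from about x 243 to 371 and y 144 to 271, six beads in a ring at (308,195), turquoise A at (60,220), and the wooden handle at the left edge.

Run:
```python
from g import *
pose=(np.array([ 0.5153,-0.3322,0.2874]),np.array([-3.028,0.835,0.001]))
im=cv2.imread('pics/w1.png'); g=cv2.GaussianBlur(cv2.cvtColor(im,cv2.COLOR_BGR2GRAY),(3,3),0)
print(cv2.HoughCircles(g,cv2.HOUGH_GRADIENT,1,100,param1=80,param2=20,minRadius=58,maxRadius=70))
cv2.imwrite('pics/w1c.png',cv2.resize(im[130:285,220:390],None,fx=3.8,fy=3.8,interpolation=cv2.INTER_CUBIC))
bd=[(292,175),(318,171),(332,192),(324,211),(300,214),(286,196)]
p=onz('wrist',bd,.018,pose);print(p,p.mean(0))
for uv in [((243,208),(371,208)),((307,144),(307,271))]:
    q=onz('wrist',uv,.11,pose); print(q,q.mean(0),np.linalg.norm(q[0]-q[1]))
```

```text
[[[306.5 209.5  64.9]]]
[[ 0.5473 -0.3256  0.018 ]
 [ 0.5373 -0.3504  0.018 ]
 [ 0.5115 -0.3518  0.018 ]
 [ 0.4986 -0.3347  0.018 ]
 [ 0.5087 -0.3117  0.018 ]
 [ 0.5322 -0.3091  0.018 ]] [ 0.5226 -0.3306  0.018 ]
[[ 0.5513 -0.2872  0.11  ]
 [ 0.4985 -0.3757  0.11  ]] [ 0.5249 -0.3314  0.11  ] 0.10304790753818152
[[ 0.5679 -0.3573  0.11  ]
 [ 0.4788 -0.3037  0.11  ]] [ 0.5234 -0.3305  0.11  ] 0.10393932371099494
```

View pics/w1c.png

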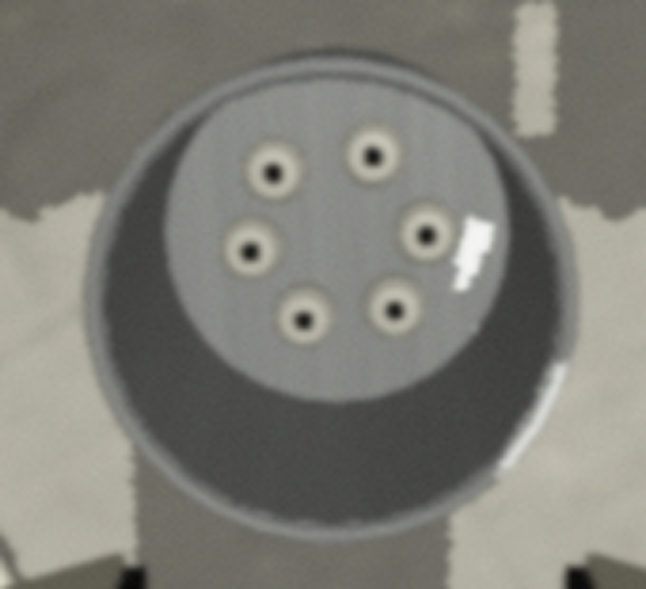

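```bash
python3 -m creep '[[[7,21,0.5,0,0,0,0],[7,21,0.5,0,0,0,0],[7,21,0.5,0,0,0,0],[7,21,0.5,0,0,0,0],[7,21,0.5,0,0,0,0]]]' 50;python3 -m creep '[[[0,0,0,0,0,0,0],[0,0,0,0,0,0,0]]]'
python3 - <<'E'
from g import *
o=st(); im=arm.get_image('wrist'); cv2.imwrite('pics/w2.png',im[:,:,::-1])
E
```

```text
clock: 1.6
position: [0.5843, -0.1207, 0.2927]
ee_rot: [-3.026, 0.837, 0.001]
force: [0.4, 0.1, -0.8]
width: 0.498
clock: 1.8
position: [0.583, -0.1264, 0.2927]
ee_rot: [3.024, -0.845, -0.001]
force: [0.8, 0.2, -0.2]
width: 0.498
t 1.8 p [ 0.583  -0.1264  0.2927] x [ 0.8552 -0.5183 -0.0001] y [-0.5183 -0.8552  0.0014] z [-0.0008 -0.0012 -1.    ] q [ 0.0816  0.3529  0.0579  1.576  -0.02    1.214  -1.9728] F [ 0.8414  0.2306 -0.1538] w 0.498
```

View pics/w2.png

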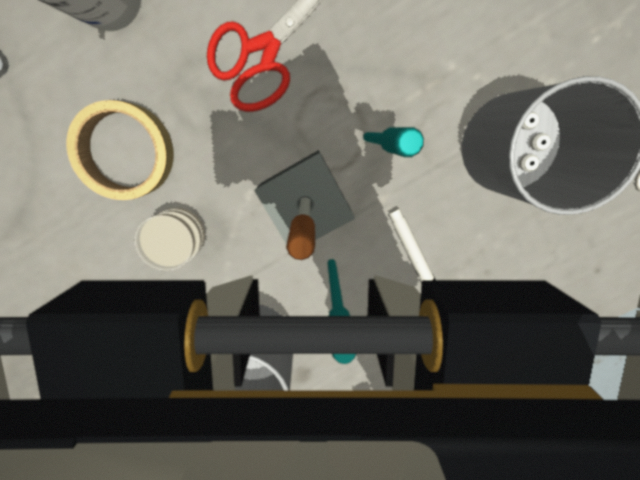

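The wrist picture shows the wooden handle's top end at about (301,246), centred between the jaws. Turquoise A is at (405,142), and turquoise B is at (343,345), behind the bar.

Run:
```python
from g import *
o=arm.observe(); pose=(o['position'],o['ee_rot'])
im=cv2.imread('pics/w2.png'); c=cv2.resize(im[180:280,240:370],None,fx=5,fy=5,interpolation=cv2.INTER_CUBIC); cv2.imwrite('pics/w2c.png',c)
print('handle top',onz('wrist',[(300.5,245)],.205,pose),'shaft at block',onz('wrist',[(305,205)],.06,pose))
```

```text
handle top [[ 0.5895 -0.1219  0.205 ]] shaft at block [[ 0.5872 -0.1207  0.06  ]]
```

View pics/w2c.png

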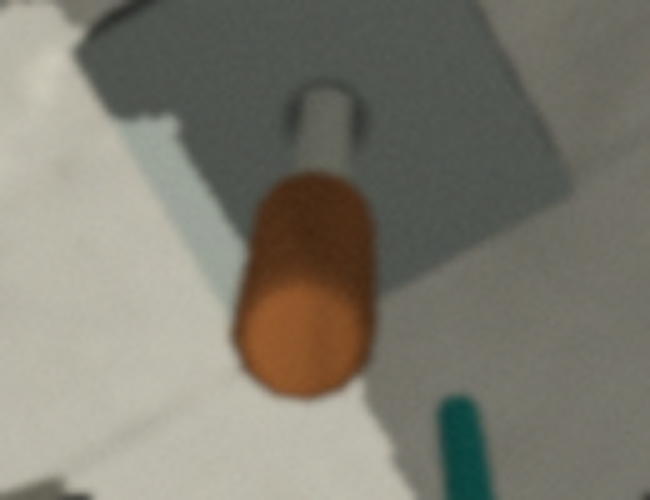

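```bash
python3 -m creep '[[[0.5,0.5,-3,0,0,0,0],[0.5,0.5,-6,0,0,0,0],[0.5,0.5,-9,0,0,0,0],[0.5,0.5,-11,0,0,0,0],[0.5,0.5,-11,0,0,0,0]]]' 50; python3 -c "from g import *; st()"
```

```text
clock: 2.35
position: [0.5862, -0.1219, 0.18]
ee_rot: [3.023, -0.848, -0.008]
force: [0.2, 0.1, -0.6]
width: 0.495
t 2.35 p [ 0.5862 -0.1219  0.18  ] x [ 0.8541 -0.52   -0.0047] y [-0.52   -0.8542  0.0034] z [-0.0058 -0.0005 -1.    ] q [ 0.0826  0.4526  0.0459  1.7159 -0.0227  0.9793 -1.981 ] F [ 0.1754  0.065  -0.5541] w 0.495
```

```bash
python3 -m creep '[[[0.2,0,0.1,0,0,0,0],[0.2,0,0.1,0,0,0,-0.4],[0.2,0,0.1,0,0,0,-1],[0.2,0,0.1,0,0,0,-1],[0.2,0,0.1,0,0,0,-1]]]' 50; python3 -m creep '[[[0,0,0,0,0,0,-1],[0,0,0,0,0,0,-1]]]' 50;python3 - <<'E'
from g import *
o=st(); im=arm.get_image('wrist'); cv2.imwrite('pics/w3.png',im[:,:,::-1])
E
```

```text
clock: 2.85
position: [0.5911, -0.1192, 0.1844]
ee_rot: [-3.026, 0.843, -0.001]
force: [0.1, -0.7, 0.2]
width: 0.199
clock: 3.05
position: [0.591, -0.1194, 0.1843]
ee_rot: [3.026, -0.843, 0.001]
force: [-0.9, -0.4, 5.0]
width: 0.184
t 3.05 p [ 0.591  -0.1194  0.1843] x [ 0.856  -0.517   0.0007] y [-0.517  -0.856   0.0001] z [ 0.0005 -0.0004 -1.    ] q [ 0.0791  0.4515  0.0446  1.7058 -0.023   0.9843 -1.9821] F [-0.8988 -0.407   4.984 ] w 0.184
```

View pics/w3.png

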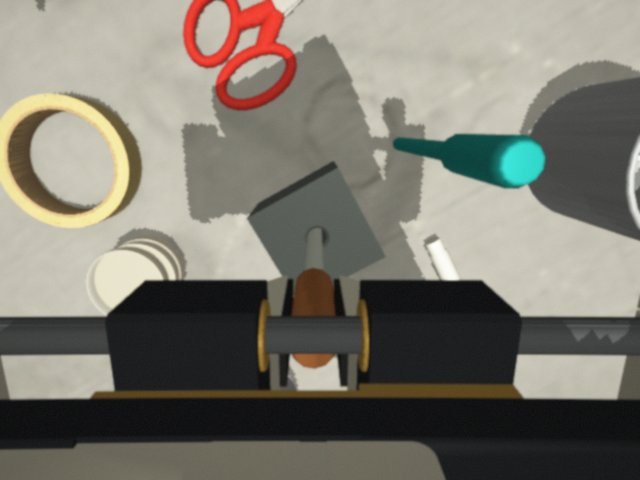

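The jaws hold the handle (width 0.184, about 17 mm). Next I lift it straight up.

```bash
python3 -m creep '[[[0,0,2,0,0,0,-1],[0,0,5,0,0,0,-1],[0,0,8,0,0,0,-1],[0,0,11,0,0,0,-1],[0,0,14,0,0,0,-1]]]' 60; python3 -m creep '[[[0,0,0,0,0,0,-1],[0,0,0,0,0,0,-1]]]' 60;python3 - <<'E'
from g import *
o=st(); im=arm.get_image('wrist'); cv2.imwrite('pics/w4.png',im[:,:,::-1])
im=arm.get_image('scene'); cv2.imwrite('pics/s4.png',im[:,:,::-1])
E
```

```text
clock: 3.6
position: [0.5906, -0.1189, 0.3247]
ee_rot: [-3.026, 0.842, 0.001]
force: [0.9, -0.8, -0.6]
width: 0.178
clock: 3.8
position: [0.591, -0.1191, 0.324]
ee_rot: [-3.026, 0.842, -0.001]
force: [0.1, 0.3, -1.7]
width: 0.187
t 3.8 p [ 0.591  -0.1191  0.324 ] x [ 0.8562 -0.5167  0.0006] y [-0.5167 -0.8562 -0.0005] z [ 0.0008  0.0001 -1.    ] q [ 0.0689  0.3451  0.0582  1.5102 -0.0207  1.2862 -1.9844] F [ 0.1182  0.2516 -1.7248] w 0.187
```

View pics/w4.png

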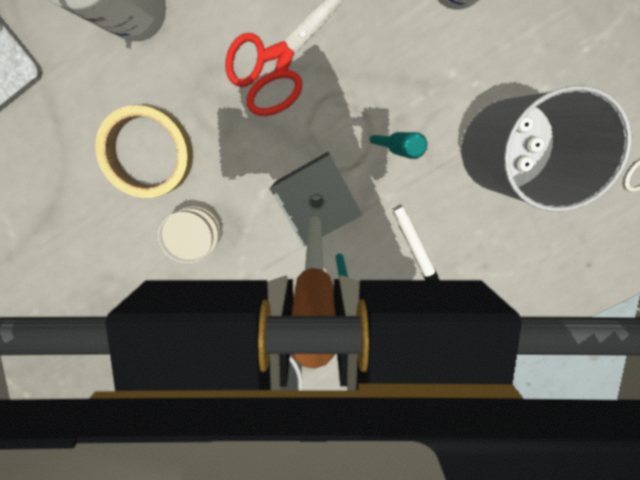

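View pics/s4.png

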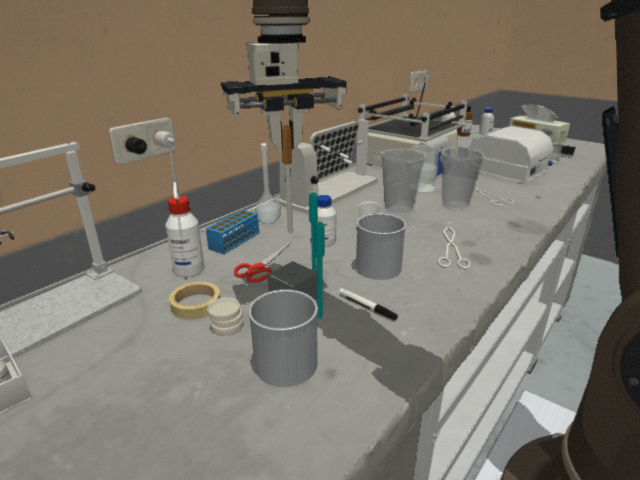

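The rod is clear of the block. Its tip is at about (316,214) in the wrist picture and (290,232) in the scene picture. I'll check the tip against the tool axis.

Run:
```python
from g import *
o=arm.observe(); pose=(o['position'],o['ee_rot']); z=R.from_rotvec(o['ee_rot']).as_matrix()[:,2]
for d in (.16,.1743): print(d,proj('wrist',[o['position']+d*z],pose),proj('scene',[o['position']+d*z]))
a=cv2.imread('pics/w4.png')[180:290,270:370]; b=cv2.imread('pics/s4.png')[110:250,250:330]
cv2.imwrite('pics/tip.png',np.hstack([cv2.resize(a,(400,440),interpolation=cv2.INTER_CUBIC),cv2.resize(b,(251,440),interpolation=cv2.INTER_CUBIC)]))
```

```text
0.16 [[313.8772 222.5025]] [[288.9321 224.027 ]]
0.1743 [[313.828  218.5196]] [[289.2299 231.0787]]
```

View pics/tip.png

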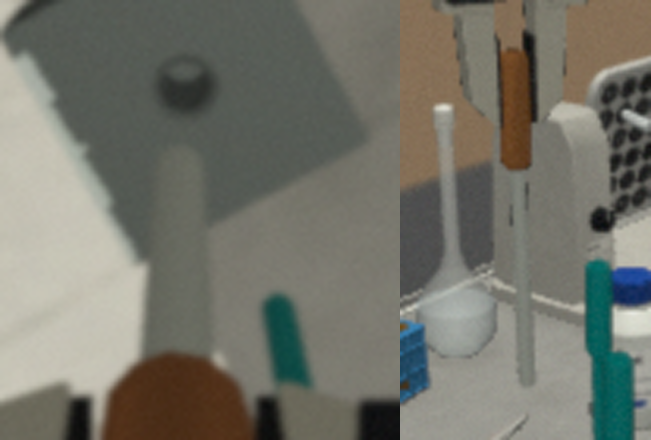

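```bash
python3 -m creep '[[[-1.4,-4.2,0,0,0,0,-1],[-2.8,-8.4,0,0,0,0,-1],[-4.2,-12.6,0,0,0,0,-1],[-5.6,-16.8,0,0,0,0,-1],[-6.7,-21,0,0,0,0,-1]]]' 60; python3 -m creep '[[[0,0,0,0,0,0,-1],[0,0,0,0,0,0,-1],[0,0,0,0,0,0,-1]]]' 60;python3 - <<'E'
from g import *
o=st(); im=arm.get_image('wrist'); cv2.imwrite('pics/w5.png',im[:,:,::-1])
im=arm.get_image('scene'); cv2.imwrite('pics/s5.png',im[:,:,::-1])
E
```

```text
clock: 4.4
position: [0.5224, -0.3306, 0.3224]
ee_rot: [-3.026, 0.843, 0.004]
force: [1.5, -0.8, -0.3]
width: 0.181
clock: 4.7
position: [0.5242, -0.3278, 0.3228]
ee_rot: [-3.026, 0.84, 0.003]
force: [0.1, 0.3, -1.3]
width: 0.185
t 4.7 p [ 0.5242 -0.3278  0.3228] x [ 0.8568 -0.5156 -0.0019] y [-0.5156 -0.8568 -0.0007] z [-0.0012  0.0016 -1.    ] q [ 0.3771  0.3734  0.1388  1.4754 -0.0532  1.2982 -1.5917] F [ 0.056   0.3097 -1.334 ] w 0.185
```

View pics/w5.png

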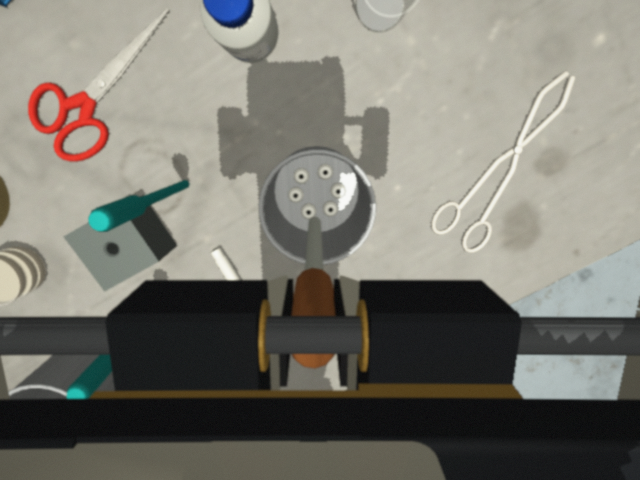

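View pics/s5.png

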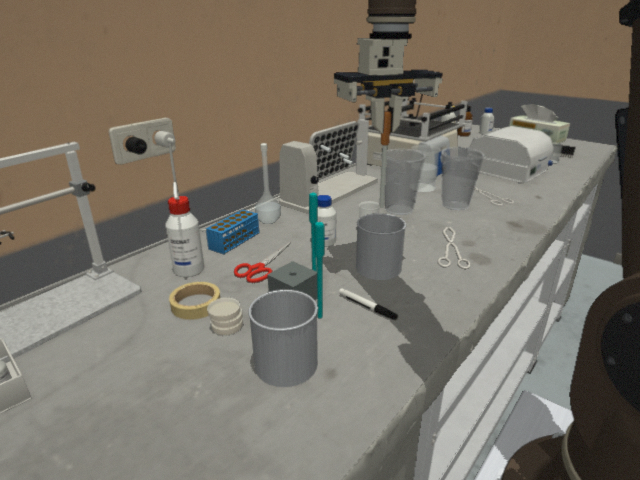

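The rod tip is at about (315,219), over the beaker; the bead ring centres on (316,193) and the rim on (318,206). I'll cross-check the centre once more, then lower.

Run:
```python
from g import *
o=arm.observe(); pose=(o['position'],o['ee_rot'])
bd=[(301,176),(325,172),(338,191),(331,210),(309,212),(295,195)]
print(onz('wrist',bd,.018,pose).mean(0)); im=cv2.imread('pics/w5.png')
g=cv2.GaussianBlur(cv2.cvtColor(im,cv2.COLOR_BGR2GRAY),(3,3),0)
h=cv2.HoughCircles(g,cv2.HOUGH_GRADIENT,1,100,param1=80,param2=20,minRadius=52,maxRadius=64);print(h)
if h is not None: print(onz('wrist',h[0,:1,:2],.11,pose))
print(onz('wrist',[(262,206),(376,206),(318,148),(318,264)],.11,pose))
m=arm.get_image('top'); cv2.imwrite('pics/t5.png',m[:,:,::-1])
```

```text
[ 0.5232 -0.3304  0.018 ]
[[[317.5 206.5  57.9]
  [ 33.5 447.5  63.4]]]
[[ 0.5248 -0.3315  0.11  ]]
[[ 0.5507 -0.2891  0.11  ]
 [ 0.4982 -0.3766  0.11  ]
 [ 0.5684 -0.358   0.11  ]
 [ 0.4779 -0.3041  0.11  ]]
```

```bash
python3 -m creep '[[[0,-0.2,-2,0,0,0,-1],[0,-0.2,-5,0,0,0,-1],[0,-0.2,-8,0,0,0,-1],[0,-0.2,-11,0,0,0,-1],[0,-0.2,-13,0,0,0,-1]]]' 60; python3 -m creep '[[[0,0,-1,0,0,0,-1],[0,0,-1,0,0,0,-1]]]' 60;python3 - <<'E'
from g import *
o=st(); im=arm.get_image('wrist'); cv2.imwrite('pics/w6.png',im[:,:,::-1])
im=arm.get_image('top'); cv2.imwrite('pics/t6.png',im[:,:,::-1])
E
```

```text
clock: 5.35
position: [0.5236, -0.3297, 0.1917]
ee_rot: [-3.026, 0.84, 0.003]
force: [-0.0, 0.5, -0.2]
width: 0.185
clock: 5.55
position: [0.5236, -0.3302, 0.1827]
ee_rot: [-3.026, 0.841, 0.003]
force: [0.4, -0.3, 0.3]
width: 0.185
t 5.55 p [ 0.5236 -0.3302  0.1827] x [ 0.8566 -0.5159 -0.0022] y [-0.516  -0.8566 -0.    ] z [-0.0019  0.0012 -1.    ] q [ 0.3926  0.4791  0.1216  1.6683 -0.0666  1.0005 -1.5762] F [ 0.3839 -0.2733  0.3018] w 0.185
```

View pics/w6.png

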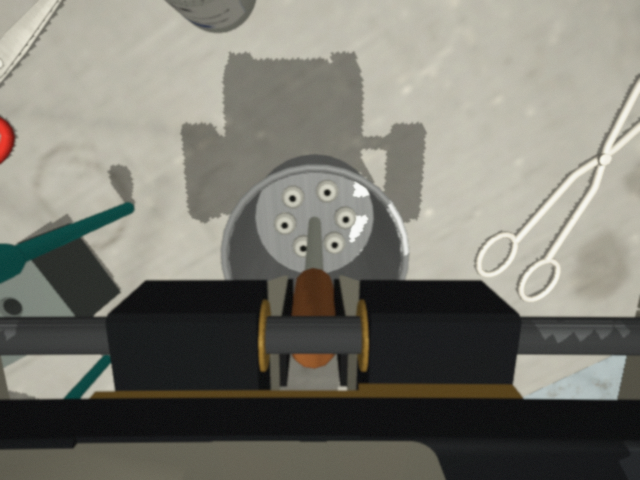

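View pics/t6.png

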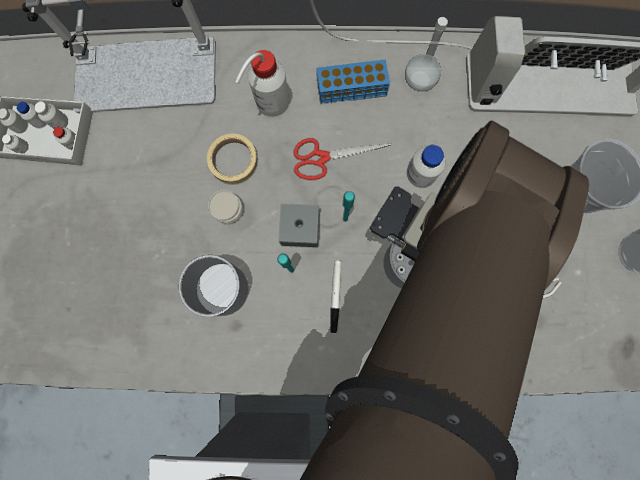

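The tip is centred in the bead ring, 4 mm above the floor. I move out into the widest gap and stir anticlockwise.

```bash
python3 -m creep '[[[0.6,-0.2,0,0,0,0,-1],[1.1,-0.4,0,0,0,0,-1],[1.6,-0.5,0,0,0,0,-1],[2.2,-0.7,0,0,0,0,-1],[2.2,-0.7,0,0,0,0,-1]]]' 60; python3 -c "from g import *; st()"; python3 -m creep '[[[0.1,0.7,0,0,0,0,-1],[0,1.4,0,0,0,0,-1],[-0.3,2.1,0,0,0,0,-1],[-0.8,2.6,0,0,0,0,-1],[-1.5,2.9,0,0,0,0,-1]]]' 60
python3 - <<'E'
from g import *
o=st(); im=arm.get_image('wrist'); cv2.imwrite('pics/w7.png',im[:,:,::-1])
E
```

```text
clock: 6.15
position: [0.5469, -0.3383, 0.1838]
ee_rot: [3.027, -0.842, 0.001]
force: [-0.1, 0.2, -0.4]
width: 0.183
t 6.15 p [ 0.5469 -0.3383  0.1838] x [ 0.8563 -0.5164  0.0006] y [-0.5164 -0.8563 -0.0001] z [ 0.0006 -0.0003 -1.    ] q [ 0.3891  0.5136  0.1228  1.606  -0.0705  1.0257 -1.5808] F [-0.1358  0.233  -0.3693] w 0.183
clock: 6.65
position: [0.5305, -0.3082, 0.1839]
ee_rot: [-3.027, 0.841, -0.0]
force: [0.4, -0.6, 0.3]
width: 0.185
t 6.65 p [ 0.5305 -0.3082  0.1839] x [ 0.8566 -0.516  -0.    ] y [-0.516  -0.8566 -0.0003] z [ 0.0001  0.0002 -1.    ] q [ 0.3572  0.4683  0.1182  1.6831 -0.0639  0.994  -1.6154] F [ 0.4414 -0.6323  0.2772] w 0.185
```

View pics/w7.png

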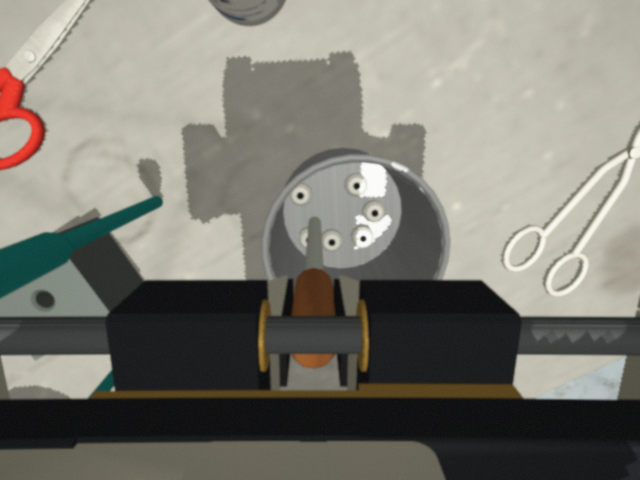

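The rod is pushing the beads along (tip at (315,220), beads spread), and the forces are small. I continue.

```bash
python3 -m creep '[[[-0.7,0.1,-0.1,0,0,0,-1],[-1.4,0,-0.1,0,0,0,-1],[-2.1,-0.3,-0.1,0,0,0,-1],[-2.6,-0.8,-0.1,0,0,0,-1],[-2.9,-1.5,-0.1,0,0,0,-1]]]' 60
python3 -m creep '[[[-0.1,-0.7,0,0,0,0,-1],[0,-1.4,0,0,0,0,-1],[0.3,-2.1,0,0,0,0,-1],[0.8,-2.6,0,0,0,0,-1],[1.5,-2.9,0,0,0,0,-1]]]' 60
python3 -m creep '[[[0.7,-0.1,0,0,0,0,-1],[1.4,0,0,0,0,0,-1],[2.1,0.3,0,0,0,0,-1],[2.6,0.8,0,0,0,0,-1],[2.9,1.5,0,0,0,0,-1]]]' 60
python3 - <<'E'
from g import *
o=st(); im=arm.get_image('wrist'); cv2.imwrite('pics/w8.png',im[:,:,::-1])
E
```

```text
clock: 7.2
position: [0.5012, -0.3249, 0.1829]
ee_rot: [3.026, -0.843, -0.0]
force: [0.7, 0.2, -0.5]
width: 0.182
clock: 7.7
position: [0.5173, -0.354, 0.1827]
ee_rot: [3.026, -0.844, -0.0]
force: [-0.9, 0.1, 0.0]
width: 0.184
clock: 8.2
position: [0.5466, -0.3375, 0.1827]
ee_rot: [-3.027, 0.842, -0.0]
force: [-1.1, 0.6, -0.1]
width: 0.182
t 8.2 p [ 0.5466 -0.3375  0.1827] x [ 0.8563 -0.5165  0.    ] y [-0.5165 -0.8563 -0.0001] z [ 0.0001  0.0001 -1.    ] q [ 0.387   0.5137  0.1244  1.6089 -0.0716  1.0234 -1.5807] F [-1.0521  0.5996 -0.068 ] w 0.182
```

View pics/w8.png

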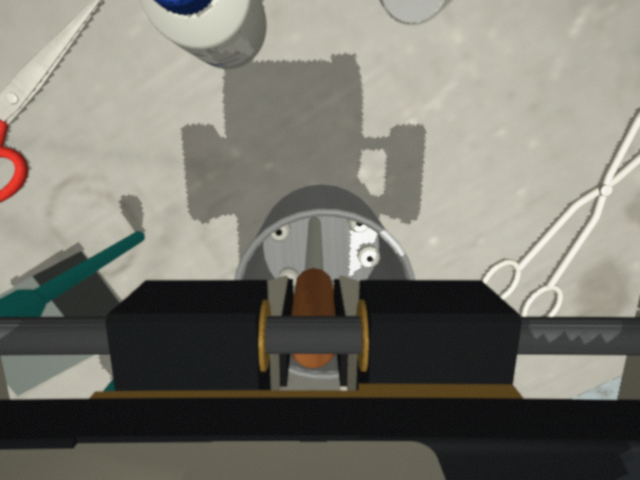

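```bash
python3 -m creep '[[[0.1,0.7,0,0,0,0,-1],[0,1.4,0,0,0,0,-1],[-0.3,2.1,0,0,0,0,-1],[-0.8,2.6,0,0,0,0,-1],[-1.5,2.9,0,0,0,0,-1]]]' 60
python3 -m creep '[[[-0.7,0.1,0,0,0,0,-1],[-1.4,0,0,0,0,0,-1],[-2.1,-0.3,0,0,0,0,-1],[-2.6,-0.8,0,0,0,0,-1],[-2.9,-1.5,0,0,0,0,-1]]]' 60
python3 -m creep '[[[-0.1,-0.7,0,0,0,0,-1],[0,-1.4,0,0,0,0,-1],[0.3,-2.1,0,0,0,0,-1],[0.8,-2.6,0,0,0,0,-1],[1.5,-2.9,0,0,0,0,-1]]]' 60
python3 -m creep '[[[0.7,-0.1,0,0,0,0,-1],[1.4,0,0,0,0,0,-1],[2.1,0.3,0,0,0,0,-1],[2.6,0.8,0,0,0,0,-1],[2.9,1.5,0,0,0,0,-1]]]' 60
python3 -m creep '[[[0.1,0.7,0,0,0,0,-1],[0,1.4,0,0,0,0,-1],[-0.3,2.1,0,0,0,0,-1],[-0.8,2.6,0,0,0,0,-1],[-1.5,2.9,0,0,0,0,-1]]]' 60
python3 -m creep '[[[-0.7,0.1,0,0,0,0,-1],[-1.4,0,0,0,0,0,-1],[-2.1,-0.3,0,0,0,0,-1],[-2.6,-0.8,0,0,0,0,-1],[-2.9,-1.5,0,0,0,0,-1]]]' 60
python3 - <<'E'
from g import *
o=st(); im=arm.get_image('wrist'); cv2.imwrite('pics/w9.png',im[:,:,::-1])
E
```

```text
clock: 8.75
position: [0.5305, -0.3084, 0.1829]
ee_rot: [-3.027, 0.842, 0.0]
force: [-0.3, 0.1, -0.3]
width: 0.188
clock: 9.25
position: [0.5012, -0.3249, 0.1829]
ee_rot: [3.026, -0.843, -0.0]
force: [0.2, 0.1, -0.4]
width: 0.182
clock: 9.75
position: [0.5174, -0.3539, 0.1827]
ee_rot: [3.026, -0.844, -0.0]
force: [0.2, -0.9, -1.1]
width: 0.183
clock: 10.25
position: [0.5465, -0.3374, 0.1827]
ee_rot: [-3.027, 0.842, 0.0]
force: [-0.6, -0.2, 0.3]
width: 0.185
clock: 10.75
position: [0.5304, -0.3085, 0.1829]
ee_rot: [-3.027, 0.842, 0.0]
force: [-0.2, -0.2, -0.7]
width: 0.182
clock: 11.25
position: [0.5012, -0.3249, 0.1829]
ee_rot: [3.026, -0.843, 0.0]
force: [0.0, -0.5, -0.9]
width: 0.184
t 11.25 p [ 0.5012 -0.3249  0.1829] x [ 0.8558 -0.5173  0.    ] y [-0.5173 -0.8558  0.0002] z [-0.     -0.0002 -1.    ] q [ 0.3959  0.4445  0.1263  1.7263 -0.0653  0.9748 -1.5677] F [ 0.0156 -0.5081 -0.9255] w 0.184
```

View pics/w9.png

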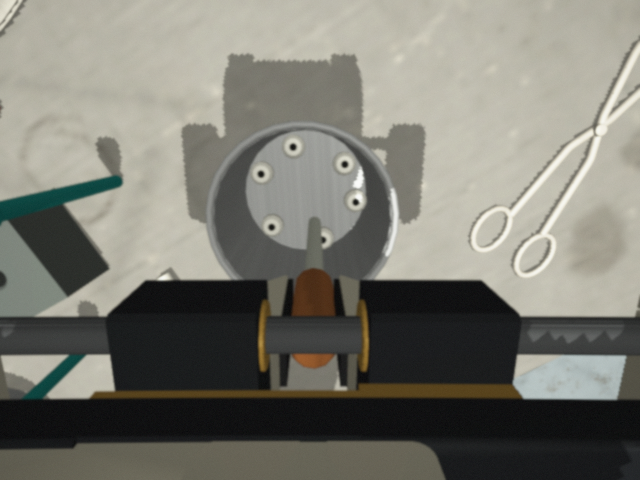

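The beads have moved out to the wall, all six are visible, and 2.5 turns are done. I add three quarter-turns for margin; they end at about 72°, near where I want the tip.

```bash
python3 -m creep '[[[-0.1,-0.7,0,0,0,0,-1],[0,-1.4,0,0,0,0,-1],[0.3,-2.1,0,0,0,0,-1],[0.8,-2.6,0,0,0,0,-1],[1.5,-2.9,0,0,0,0,-1]]]' 60
python3 -m creep '[[[0.7,-0.1,0,0,0,0,-1],[1.4,0,0,0,0,0,-1],[2.1,0.3,0,0,0,0,-1],[2.6,0.8,0,0,0,0,-1],[2.9,1.5,0,0,0,0,-1]]]' 60
python3 -m creep '[[[0.1,0.7,0,0,0,0,-1],[0,1.4,0,0,0,0,-1],[-0.3,2.1,0,0,0,0,-1],[-0.8,2.6,0,0,0,0,-1],[-1.5,2.9,0,0,0,0,-1]]]' 60
python3 - <<'E'
from g import *
o=st()
E
```

```text
clock: 11.8
position: [0.5173, -0.354, 0.1828]
ee_rot: [3.026, -0.844, 0.0]
force: [0.9, -0.5, -0.7]
width: 0.183
clock: 12.3
position: [0.5465, -0.3375, 0.1827]
ee_rot: [-3.027, 0.842, 0.0]
force: [-0.3, 0.2, -0.6]
width: 0.18
clock: 12.8
position: [0.5304, -0.3085, 0.1829]
ee_rot: [-3.027, 0.842, 0.0]
force: [0.4, -0.1, -1.2]
width: 0.183
t 12.8 p [ 0.5304 -0.3085  0.1829] x [ 0.8563 -0.5165 -0.    ] y [-0.5165 -0.8563 -0.0001] z [ 0.      0.0001 -1.    ] q [ 0.3537  0.4694  0.124   1.6846 -0.067   0.9918 -1.6125] F [ 0.4071 -0.0509 -1.2075] w 0.183
```

```bash
python3 -m creep '[[[-0.2,-0.7,0,0,0,8,-1],[-0.4,-1.4,0,0,0,16,-1],[-0.6,-2.2,0,0,0,24,-1],[-0.6,-2.2,0,0,0,32,-1],[-0.6,-2.2,0,0,0,40,-1]]]' 60
python3 -m creep '[[[0,0,0,0,0,8,-1],[0,0,0,0,0,16,-1],[0,0,0,0,0,24,-1],[0,0,0,0,0,32,-1],[0,0,0,0,0,40,-1]]]' 60
python3 -m creep '[[[0,0,0,0,0,8,-1],[0,0,0,0,0,10,-1],[0,0,0,0,0,10,-1]]]' 60
python3 - <<'E'
from g import *
o=st(); im=arm.get_image('wrist'); cv2.imwrite('pics/w10.png',im[:,:,::-1])
E
```

```text
clock: 13.3
position: [0.5238, -0.3319, 0.1829]
ee_rot: [3.131, 0.25, -0.001]
force: [-0.0, -0.5, -1.6]
width: 0.182
clock: 13.8
position: [0.524, -0.3316, 0.1829]
ee_rot: [2.857, 1.307, -0.001]
force: [-0.1, 0.4, 0.0]
width: 0.185
clock: 14.1
position: [0.524, -0.3317, 0.1828]
ee_rot: [2.736, 1.543, -0.001]
force: [-0.1, -0.2, -0.4]
width: 0.185
t 14.1 p [ 0.524  -0.3317  0.1828] x [ 0.5173  0.8558 -0.0004] y [ 0.8558 -0.5173 -0.0001] z [-0.0003 -0.0003 -1.    ] q [ 0.6512  0.4968 -0.253   1.6432  0.141   1.0196 -0.1902] F [-0.0691 -0.1513 -0.3705] w 0.185
```

View pics/w10.png

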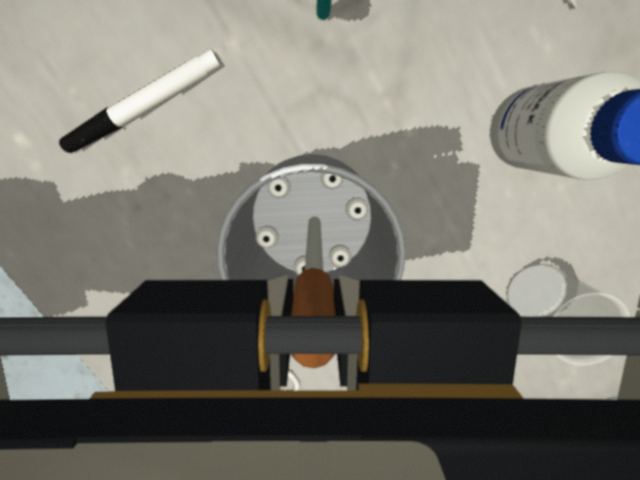

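Run:
```python
from g import *
o=arm.observe(); pose=(o['position'],o['ee_rot']); Rm=R.from_rotvec(o['ee_rot']).as_matrix()
bd=onz('wrist',[(278,187),(331,179),(357,209),(340,257),(302,265),(266,238)],.018,pose)
c=np.array([.524,-.3305,.018]); rel=(bd-c)@Rm; print(rel[:,:2]*1000)
h=cv2.HoughCircles(cv2.GaussianBlur(cv2.cvtColor(cv2.imread('pics/w10.png'),cv2.COLOR_BGR2GRAY),(3,3),0),cv2.HOUGH_GRADIENT,1,100,param1=80,param2=20,minRadius=80,maxRadius=105);print(h)
print(onz('wrist',[(221,255),(403,255),(311,167)],.11,pose))
```

```text
[[ 26.8531 -26.5383]
 [ 32.9581  13.835 ]
 [  9.8223  34.2478]
 [-29.1953  21.7889]
 [-35.964   -8.6471]
 [-13.4808 -36.915 ]]
[[[310.5 255.5  92.2]]]
[[ 0.4811 -0.3026  0.11  ]
 [ 0.568  -0.3552  0.11  ]
 [ 0.5493 -0.287   0.11  ]]
```

```bash
python3 -m creep '[[[0.4,1.0,0,0,0,0,-1],[0.8,2.0,0,0,0,0,-1],[1.2,3.0,0,0,0,0,-1],[1.4,3.6,0,0,0,0,-1],[1.4,3.6,0,0,0,0,-1]]]' 60
python3 - <<'E'
from g import *
o=st(); im=arm.get_image('wrist'); cv2.imwrite('pics/w11.png',im[:,:,::-1])
E
```

```text
clock: 14.65
position: [0.5397, -0.2933, 0.1829]
ee_rot: [-2.734, -1.547, -0.001]
force: [0.2, -0.9, -1.2]
width: 0.184
t 14.65 p [ 0.5397 -0.2933  0.1829] x [0.5148 0.8573 0.0006] y [ 0.8573 -0.5148  0.0001] z [ 0.0004  0.0005 -1.    ] q [ 0.5917  0.4886 -0.2615  1.6581  0.1427  1.0135 -0.2569] F [ 0.2219 -0.8653 -1.237 ] w 0.184
```

View pics/w11.png

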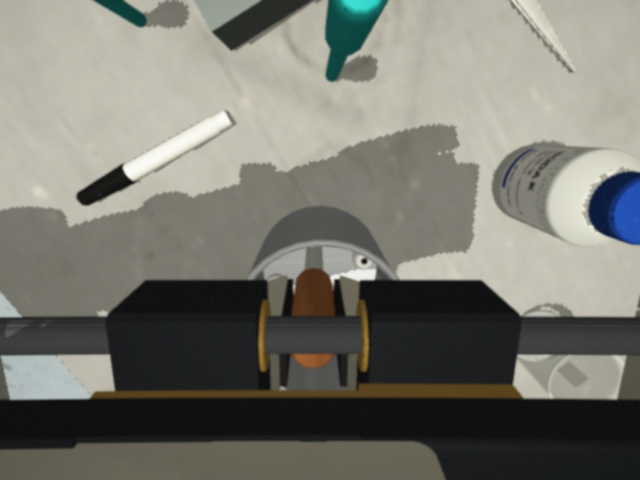

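```bash
python3 -m creep '[[[-0.6,-1.0,0,3.4,-2.1,0,-1],[-1.3,-2.1,-0.2,6.9,-4.1,0,-1],[-1.9,-3.1,-0.4,10.3,-6.2,0,-1],[-2.5,-4.1,-0.7,13.7,-8.2,0,-1],[-3.1,-5.1,-1.0,17.1,-10.3,0,-1]]]' 60
cat > tip.py <<'E'
from g import *
o=st(); Rm=R.from_rotvec(o['ee_rot']).as_matrix(); t=o['position']+.1743*Rm[:,2]
print('tip',t,'lean',np.degrees(np.arccos(-Rm[2,2])),'rel fwd/right mm',(t-[.524,-.3305,.004])@np.array([[.515,.857,0],[.857,-.515,0],[0,0,1]]).T*1000,'tau',o['ft_torque'])
E
python3 tip.py
```

```text
clock: 15.2
position: [0.5073, -0.3476, 0.173]
ee_rot: [-2.558, -1.442, -0.453]
force: [0.1, -0.4, -0.6]
width: 0.187
t 15.2 p [ 0.5073 -0.3476  0.173 ] x [0.4862 0.8036 0.3433] y [ 0.8554 -0.5179  0.0008] z [ 0.1784  0.2933 -0.9392] q [ 0.9746  0.5681 -0.4     1.632  -0.1629  1.0138  0.1735] F [ 0.1377 -0.3888 -0.6364] w 0.187
tip [ 0.5384 -0.2965  0.0093] lean 20.077008452030032 rel fwd/right mm [36.5484 -5.1498  5.281 ] tau [-0.4137  0.2285  0.0105]
```

```bash
python3 -m creep '[[[-0.5,-0.9,-0.4,3.4,-2.1,0,-1],[-1.0,-1.7,-1.0,6.9,-4.1,0,-1],[-1.5,-2.6,-1.6,10.3,-6.2,0,-1],[-1.8,-2.9,-1.9,12,-7.2,0,-1],[-1.8,-2.9,-1.9,12,-7.2,0,-1]]]' 60
python3 tip.py;  python3 - <<'E'
from g import *
im=arm.get_image('wrist'); cv2.imwrite('pics/w12.png',im[:,:,::-1])
im=arm.get_image('scene'); cv2.imwrite('pics/s12.png',im[:,:,::-1])
E
```

```text
clock: 15.7
position: [0.4878, -0.3773, 0.152]
ee_rot: [-2.404, -1.348, -0.731]
force: [-0.5, 0.2, -0.8]
width: 0.182
t 15.7 p [ 0.4878 -0.3773  0.152 ] x [0.4334 0.7073 0.5584] y [ 0.854  -0.5203 -0.0039] z [ 0.2878  0.4786 -0.8295] q [ 1.1757  0.7013 -0.4798  1.5802 -0.3086  1.0859  0.394 ] F [-0.4812  0.217  -0.829 ] w 0.182
tip [ 0.5379 -0.2939  0.0074] lean 33.949225258703606 rel fwd/right mm [38.5818 -6.9162  3.4048] tau [-0.59    0.3124 -0.0165]
```

View pics/w12.png

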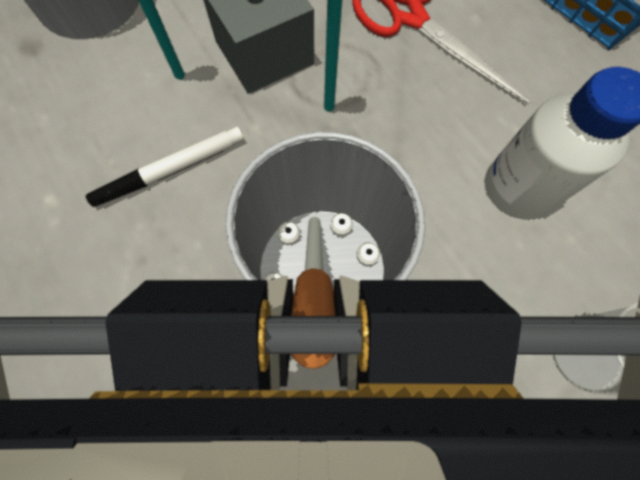

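View pics/s12.png

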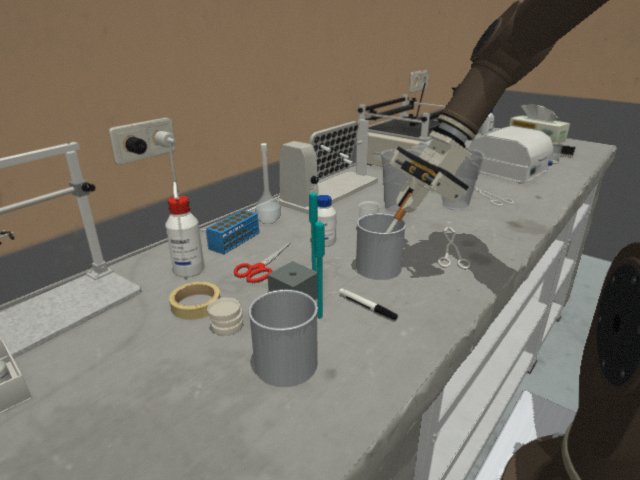

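The picture shows the tip at (315,217), between beads at (289,234) and (341,224), with the handle close over the near rim. I make the last tilt slowly and watch the force.

```bash
python3 -m creep '[[[-0.1,-0.1,-0.1,0.7,-0.4,0,-1],[-0.1,-0.3,-0.3,1.4,-0.8,0,-1],[-0.2,-0.4,-0.4,2.1,-1.3,0,-1],[-0.2,-0.4,-0.4,2.1,-1.3,0,-1]]]' 60
python3 tip.py
```

```text
clock: 16.2
position: [0.4873, -0.3797, 0.1492]
ee_rot: [-2.372, -1.337, -0.78]
force: [0.0, 0.7, -0.2]
width: 0.184
t 16.2 p [ 0.4873 -0.3797  0.1492] x [0.4169 0.688  0.594 ] y [ 0.8558 -0.5173 -0.0013] z [ 0.3064  0.5089 -0.8045] q [ 1.2013  0.7275 -0.4938  1.5683 -0.3295  1.1016  0.4258] F [ 0.0225  0.6765 -0.2426] w 0.184
tip [ 0.5407 -0.291   0.009 ] lean 36.44049038195742 rel fwd/right mm [42.4608 -6.0241  4.9627] tau [-0.6365  0.3622  0.0443]
```

```bash
python3 -m creep '[[[-0.1,-0.1,-0.2,0.3,-0.2,0,-1],[-0.1,-0.1,-0.2,0.6,-0.3,0,-1],[-0.1,-0.1,-0.2,0.6,-0.3,0,-1]]]' 60
python3 tip.py
```

```text
clock: 16.5
position: [0.4867, -0.3803, 0.1476]
ee_rot: [-2.363, -1.333, -0.792]
force: [0.2, -0.0, -0.2]
width: 0.184
t 16.5 p [ 0.4867 -0.3803  0.1476] x [0.4132 0.6821 0.6034] y [ 0.856  -0.5169 -0.0018] z [ 0.3107  0.5172 -0.7975] q [ 1.2083  0.7355 -0.4973  1.5657 -0.3344  1.1055  0.4338] F [ 0.2087 -0.0455 -0.1862] w 0.184
tip [ 0.5409 -0.2902  0.0086] lean 37.11163542884338 rel fwd/right mm [43.261  -6.307   4.6364] tau [-0.6603  0.3335  0.0027]
```

```bash
python3 -m creep '[[[0,0,0,0,0,0,-0.6],[0,0,0,0,0,0,-0.5],[0,0,0,0,0,0,-0.4],[0,0,0,0,0,0,-0.2],[0,0,0,0,0,0,0]]]' 5
python3 -m creep '[[[0,0,0,0,0,0,0.2],[0,0,0,0,0,0,0.2],[0,0,0,0,0,0,0.2]]]'
python3 - <<'E'
from g import *
st()
im=arm.get_image('wrist'); cv2.imwrite('pics/w13.png',im[:,:,::-1])
im=arm.get_image('scene'); cv2.imwrite('pics/s13.png',im[:,:,::-1])
cv2.imwrite('pics/s13c.png',cv2.resize(cv2.imread('pics/s13.png')[130:290,330:500],None,fx=3.5,fy=3.5,interpolation=cv2.INTER_CUBIC))
E
```

```text
clock: 17.0
position: [0.4869, -0.3802, 0.1479]
ee_rot: [-2.363, -1.333, -0.792]
force: [-1.1, -0.0, 0.4]
width: 0.422
clock: 17.3
position: [0.4869, -0.3802, 0.1478]
ee_rot: [-2.363, -1.333, -0.792]
force: [0.0, 0.2, -0.3]
width: 0.597
t 17.3 p [ 0.4869 -0.3802  0.1478] x [0.4129 0.6825 0.6031] y [ 0.8562 -0.5167 -0.0014] z [ 0.3106  0.5169 -0.7977] q [ 1.208   0.7351 -0.4974  1.5658 -0.3343  1.1053  0.4338] F [ 0.0275  0.1971 -0.2745] w 0.597
```

View pics/w13.png

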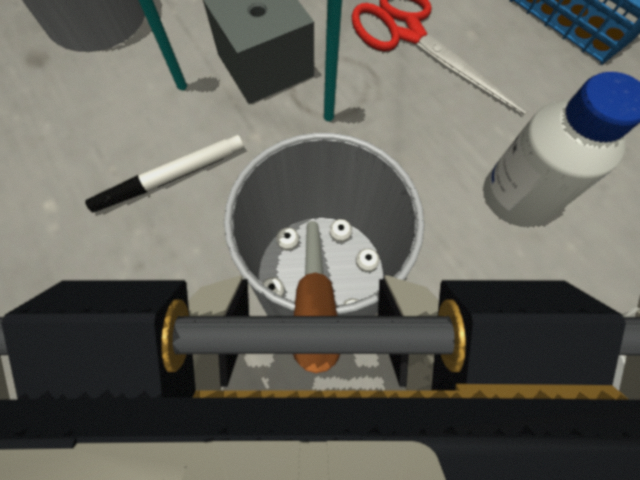

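View pics/s13c.png

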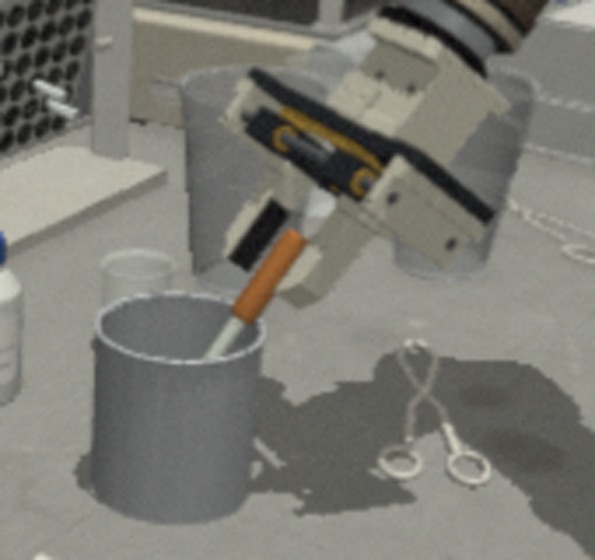

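The rod has settled with its handle on the rim and its tip on the floor, and the jaws are clear on both sides. I back off along the tool axis.

```bash
python3 -m creep '[[[-0.5,-0.8,1.2,0,0,0,0.2],[-1.2,-2.1,3.2,0,0,0,0.2],[-2.2,-3.6,5.6,0,0,0,0.2],[-3.1,-5.2,8,0,0,0,0.2],[-4.0,-6.7,10.4,0,0,0,0.2]]]'
python3 -m creep '[[[-1.5,-2.5,4,0,0,0,0.2],[-3,-5,8,0,0,0,0.2],[-3,-5,8,0,0,0,0.2],[-3,-5,8,0,0,0,0.2]]]'
python3 - <<'E'
from g import *
st()
for n in ('wrist','scene','top'):
    im=arm.get_image(n); cv2.imwrite(f'pics/{n}14.png',im[:,:,::-1])
E
python3 - <<'E'
import cv2,numpy as np
a=cv2.imread('pics/scene14.png')[150:290,340:480]; b=cv2.imread('pics/top14.png')[200:340,340:480]
cv2.imwrite('pics/c14.png',np.hstack([cv2.resize(x,(400,400),interpolation=cv2.INTER_CUBIC) for x in (a,b)]))
E
```

```text
clock: 17.9
position: [0.4463, -0.4478, 0.2528]
ee_rot: [-2.363, -1.333, -0.792]
force: [0.6, 1.2, 0.0]
width: 0.597
clock: 18.3
position: [0.4167, -0.4981, 0.3324]
ee_rot: [-2.365, -1.333, -0.792]
force: [0.6, 0.8, -0.8]
width: 0.602
t 18.3 p [ 0.4167 -0.4981  0.3324] x [0.4133 0.683  0.6023] y [ 0.8555 -0.5178  0.0002] z [ 0.312   0.5152 -0.7983] q [ 1.3115  0.6766 -0.4578  1.161  -0.3176  1.6041  0.3944] F [ 0.6401  0.8073 -0.7732] w 0.602
```

View pics/wrist14.png

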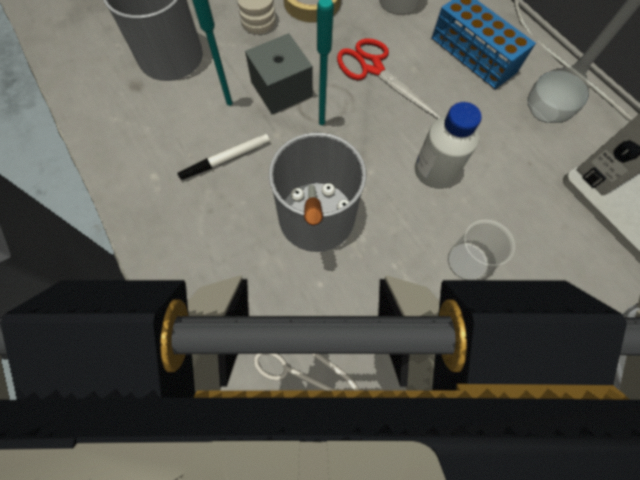

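View pics/c14.png

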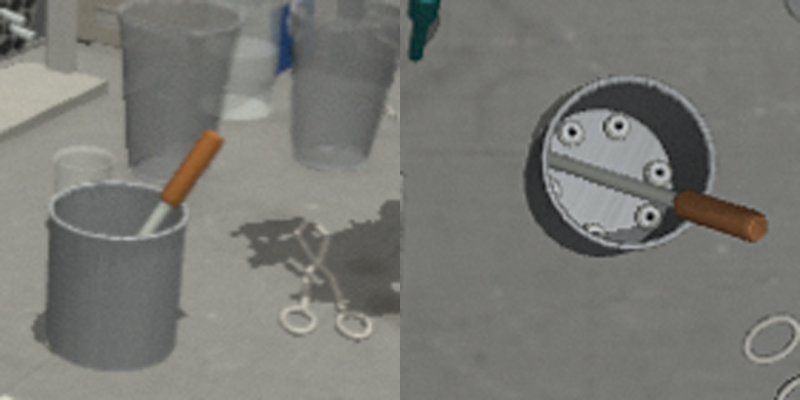

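The rod leans over the rim with its tip at the opposite wall. Six beads are inside: four in full view, and two partly visible at crop (555,187) and (596,231). Last check: has the beaker moved, and is the rod still?

```bash
python3 -m creep '[[[-2,-4,2,0,0,0,0.2],[-2,-4,2,0,0,0,0.2],[-2,-4,2,0,0,0,0.2],[-2,-4,2,0,0,0,0.2],[-2,-4,2,0,0,0,0.2]]]'
python3 - <<'E'
from g import *
st(); im=arm.get_image('top')[:,:,::-1].copy(); cv2.imwrite('pics/t15.png',im)
a=cv2.imread('pics/top0.png'); b=cv2.imread('pics/top14.png')
for x in (a,b,im):
    g=cv2.GaussianBlur(cv2.cvtColor(x[200:320,360:480],cv2.COLOR_BGR2GRAY),(3,3),0)
    print(cv2.HoughCircles(g,cv2.HOUGH_GRADIENT,1,100,param1=80,param2=15,minRadius=26,maxRadius=34))
print('diff14-15',cv2.absdiff(b,im)[220:300,380:480].max(2).mean())
cv2.imwrite('pics/c15.png',np.hstack([cv2.resize(x[200:320,360:480],(400,400)) for x in (a,im)]))
E
```

```text
clock: 18.95
position: [0.3975, -0.536, 0.3515]
ee_rot: [-2.361, -1.334, -0.792]
force: [-0.1, 1.3, -0.4]
width: 0.599
t 18.95 p [ 0.3975 -0.536   0.3515] x [0.4117 0.6825 0.6039] y [ 0.857  -0.5152 -0.0021] z [ 0.3098  0.5184 -0.797 ] q [ 1.326   0.7205 -0.442   1.0297 -0.3055  1.7106  0.4007] F [-0.1117  1.2795 -0.3654] w 0.599
[[[60.5 56.5 27.9]]]
[[[60.5 56.5 27.9]]]
[[[59.5 56.5 27.9]]]
diff14-15 2.064375
```

View pics/c15.png

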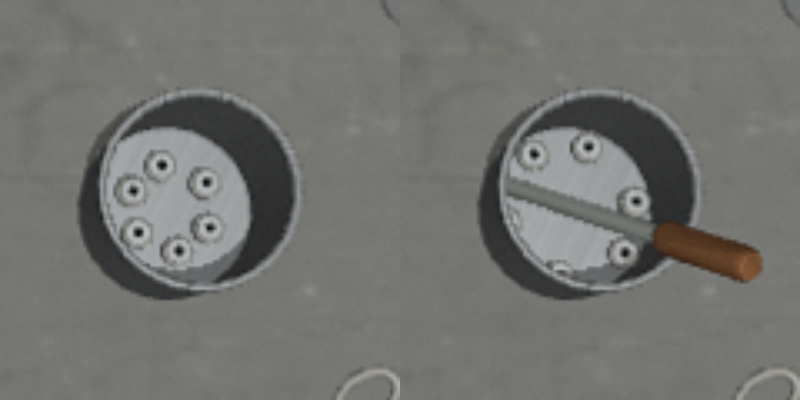

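Before and after side by side: the beaker is in the same place, the rod is leaning and still, and all six beads are inside. I hand it in.

```bash
python3 -c "
from cell import arm
print(arm.sign_off())"
```

```text
the job is handed in; nothing more can be done
None
```

I took the wooden-handled rod out of the grey block and stirred the beads with it. It is now standing in the beaker, leaning on the rim. I handed the job in at about 19 s of the 58 s allowed.

- **Stirring:** I made 3¼ anticlockwise turns at about 23 mm from the centre, a little under half-way to the wall. The tip was about 4–5 mm above the beaker's floor, so down among the beads. The wrist force readings stayed under about 2 N during the stir.
- **Leaving the rod:** I tilted it to about 37° with the tip by the opposite wall, opened the jaws and backed off. It settled on the rim and did not visibly move in the later pictures.
- **Last checks:** In the top view the beaker's circle is within one pixel of where it started, and the beaker is upright. All six beads are inside; two show only partly, behind the beaker's wall. The gripper is well clear.
- **Small disagreements:** The different views put the beaker's centre 1–2 mm apart, and the rod tip sat about 1–2 mm off the gripper's axis. No check failed.

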